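# Draw the strainer insert from under its flap and hold it over the drip bowl

### The job

A salt shaker stands on the blue flap of the steel strainer box: lift it off and stand it upright on the bare table top, then swing the flap up by its black knob to about upright, where it stays open by itself. Draw the strainer insert out of the box by its yellow tab and hold it upright over the middle of the black bowl, clear above the rim, as if to let it drip. Finish while still holding it there, with the flap open, the shaker standing on the table, nothing else touching the insert and the bowl and other things left where they were.

Things in the scene. Friction and masses are not known exactly. Their poses are not given: they have to be found in the camera images.
- strainer_box: Fixed steel box 160 (x) x 140 (y) x 90 mm high, open-topped under the flap, walls 5 mm, inner floor 9 mm above the table; brass pipe stubs stick out 18 mm from its y sides. Origin: centre of its underside on the table. x points from knob side to hinge side, y along the hinge, z up; yaw within 0.35 rad. Left or right of the bowl. The insert stands at its x = y = 0.
- flap (a joint): Blue flap that covers the box, 166 x 146 mm, 5 mm thick, closed top face 95.5 mm above the table. Value: 0 closed, grows as the front edge rises, stop at 1.75 (just past upright). The hinge is stiff (0.18 N m), so it stays at any angle; about 2 to 3 N at the knob moves it.
- flap_hinge (a point): Point in the middle of the flap's hinge axis, on the far (+x of the box) rim, 80 mm from the box centre, 90.5 mm above the table. The axis runs along the box's y. At joint value 0 the point's axes are those of the box; it turns with the flap.
- flap_knob (a point): Centre of the black T-knob near the flap's front edge: flat-ended round bar, 16 mm thick, 30 mm long along box y, on a 10 mm post in its middle. Flap closed: 30 mm above the flap's top face, 125.5 mm above the table, 55 mm in front of the box centre. From the hinge: 135 mm along the flap and 35 mm off it on its outer side. Moves with the flap.
- strainer_insert: Loose strainer plate, 90 g, hidden under the flap, upright in two guides: steel frame 8 (x) x 90 (y) x 50 mm with dark mesh, yellow grip tab on top. Origin: centre of its bottom edge (9 mm above the table in the box); z up, axes as the box's. The guides end 45 mm above the table, 2 mm play: it comes straight up; its bottom must rise past the 90 mm rim.
- insert_tab (a point): Middle of the insert's yellow tab, 10 mm thick (insert x), 26 mm wide (insert y), 28 mm high, from 48 to 76 mm above the insert's bottom; this point is 63 mm above it. In the box the tab's top is 85 mm above the table, with over 60 mm of free room on all sides of the tab above the guides.
- salt_shaker: Loose salt shaker, round, 44 mm diameter and 90 mm high, grey domed lid (34 mm wide above 74 mm), 0.1 kg. Origin: centre of its underside, z up. It starts standing on the closed flap, behind the knob.
- black_bowl: Loose black bowl, 183 mm across the rim, 64 mm high. Origin: centre of its underside on the table, z up.
- amber_jar: Bystander at the back of the table: small square amber jar with pink cap, 37x46x74 mm. Origin: centre of its underside.
- jar_pepper: Bystander at the back of the table: spice jar with yellow cap, 45 mm wide, 100 mm high. Origin: centre of its underside.
- nail_brush: Bystander at the back of the table: green brush, 30x85x22 mm. Origin: centre of its underside.
There are look-alikes about, which are no part of the job. Leave any green or turquoise look-alike of the salt_shaker alone.

How it is judged:
On the way, in this order (a step that is already met when the one before it is completed fails the run):
1. the shaker stands upright on the table, let go (height (world z) of salt_shaker between -0.005 and 0.007 m and angle between salt_shaker's own z axis and vertical below 0.2 rad and horizontal distance between salt_shaker and black_bowl above 0.1 m and horizontal distance between salt_shaker and strainer_box above 0.085 m and contact force between salt_shaker and the fingers below 0.1 N), for 0.2 s.
2. the flap stands open (above 1.2 rad) (value of joint flap above 1.2 rad), for 0.2 s.
3. the insert is lifted out of the box in the gripper (height (world z) of strainer_insert above 0.095 m and contact force between strainer_insert and the fingers above 1 N), for 0.2 s.
At the end, for the whole second after the job is handed in: Insert held still, tilt < 0.25 rad, its bottom centre < 50 mm from the bowl's axis, 78 to 300 mm above the table, touching nothing but fingers; flap > 1.0 rad; shaker let go, upright on the table, > 100 mm from bowl centre, > 85 mm from box centre; bowl moved < 30 mm (all of step 1 and value of joint flap above 1 rad and horizontal distance between strainer_insert and black_bowl below 0.05 m and height (world z) of strainer_insert between 0.078 and 0.3 m and angle between strainer_insert's own z axis and vertical below 0.25 rad and contact force between strainer_insert and the fingers above 1 N and contact force between strainer_insert and black_bowl below 0.1 N and contact force between strainer_insert and strainer_box below 0.1 N and contact force between strainer_insert and salt_shaker below 0.1 N and linear speed of strainer_insert below 0.03 m/s and distance of black_bowl from where it was at the start of the episode below 0.03 m); the arm keeps its last pose, push and grip.
It fails at once if the shaker is tipped over (0.7 rad) (angle between salt_shaker's own z axis and vertical above 0.7 rad).
It fails at once if the bowl is pushed 30 mm or more (distance of black_bowl from where it was at the start of the episode above 0.03 m).
It fails at once if a bystander at the back is pushed 30 mm or more (distance of any of amber_jar, jar_pepper, nail_brush from where it was at the start of the episode above 0.03 m).
It also fails if it takes over 69 s, if anything falls off the work surface, if the arm or the gripper's body presses on something with over 40 N, if the wrist force passes 120 N, or if a joint passes its speed limit or range.

### The arm

A 6-joint arm with a two-finger parallel gripper is mounted at the origin on a cart in front of the work surface, level with it; the furniture and walls round the work are solid. World frame = base frame: x ahead of the robot, y to its left, z up, the work surface at z = 0. Lengths are in m, angles in rad, forces in N, time in s.
With the tool pointing down it reaches from about 0.35 to 0.975 m from the base axis. Payload 4.9 kg.
Tool frame: the origin (TCP) lies on the mounting face of the last link; the fingertips stand 173 mm ahead of it and the grasp point (between the pads) lies 155 mm ahead of it; z points along the fingers, y is the direction in which the jaws open and shut (so a half turn about z gives the same grasp; the last joint's range is limited). The gripper opens to 85 mm and grips with 20 to 120 N. Pads are 22 mm wide; open, the fingers measure 114 mm over their backs; the gripper's body (76 mm by 85 mm) begins 54 mm behind the grasp point. The pads swing forward as they close: fully open they stand 13 mm farther back than shut.
Start: joints at [-1.407, 0.053, 1.613, -0, 1.476, -0.119], TCP at [0.174, -0.6, 0.405] pointing down, gripper open.
Joint ranges: [-3.01, 3.01], [-1.01, 2.22], [0.06, 2.58], [-1.02, 4.17], [0.09, 2.62], [-3.14, 3.14]. Speed limits (rad/s): [2.57, 2.57, 3.14, 3.14, 3.14, 3.14].

### API

Orientations are given as a unit quaternion [w, x, y, z].
In Python, from plant import manip gives the robot as it stands.
- The arm moves only by the tool play_rows, never from a script. Its argument "increments" is a list of rows, each an object with "offset": the shift along the tool's x, y, z in mm, a list of three; "twist": the turn about the tool's z in rad; "grip": the opening, from 0 (shut) to 1 (fully open). In form: [{"offset": [dx, dy, dz], "twist": twist, "grip": grip}, ...]. A call has 1 to 5 rows; each row is the pose to reach, as a shift and turn from the pose commanded when the call began, along the tool's axes at that moment; what a row does not reach only later rows make up. A row lasts 1/12 s, in which the tool goes at most 41.7 mm and 7.16 degrees, less where a joint would pass 70% of its speed; a pose out of reach is approached as far as the arm can. A call with a gripper value outside its range is refused whole. The fingers move at their own pace and stop on an object; the grip force is fixed at half the most. Time passes only in rows, so rows that repeat a pose let the fingers close. It gives the time, the measured TCP pose, the force and the opening at its end, in the units of the state.
- manip.state(): the state, without advancing time (a new reading comes with each control period).
- manip.grab_frame(name): name is "scene" or "side" or "wrist"; returns the picture (400x640x3 uint8, blue, green, red); there is no depth.
- manip.get_calibration(name): a dict with "fx", "fy", "cx", "cy" (pixels), "T" (4x4, takes a point from camera to world coordinates). Camera axes: x right, y down, z forward; pixel columns grow to the right and rows downward; lengths in m; the calibration is good to about 2 mm. A picture is of the moment at which its call begins: read the wrist's pose just before it. get_calibration takes no time and is no camera call; for the wrist camera it gives the pose at the moment of the call.
- manip.job_done(): hands the job in, once; it reports no verdict.
Trained networks look in the newest picture that a camera, given by its name, has taken for a name from the list of things; names that differ only in an ending like _2 or _b are one class to them, and where a whole thing is asked for, a point or a joint stands for the part that bears it (a point fixed in the world has none). Each returns a list of dicts, best first, with "p" (0 to 1); they miss things now and then, are a little off and sometimes report something else, mostly with a low value. They report only what shows in the picture. A call takes as long as a camera call. They do not tell look-alikes from the thing itself.
- manip.boxes_of(query, camera): "xyz" ([x, y, z] in m, in the coordinates of the camera as it stood for that picture, good to about 4 mm: the middle of the surface that is visible of it).
- manip.tip_of(query, camera): "xyz" ([x, y, z] in m, in the coordinates of the camera as it stood for that picture, good to about 4 mm: a listed point, or the origin of a listed thing).
The state is a dict: "time": time; "joint_pos": joint angles; "joint_vel": joint speeds; "joint_efforts": joint torques, N m; "tool_pos": TCP position; "tool_rot": TCP orientation; "contact_force": force on the tool from outside, world axes, zero at the start; "ft_torque": the same for the moment, N m; "gripper_width": opening from 0.0 (shut) to 1.0 (fully open).
Only numpy, scipy, OpenCV 4.12 (cv2) and the standard library are available. Lean on these libraries where they do the work, as an engineer would, in place of code of your own. Each camera call takes 0.05 s, during which the arm holds its last target. There are 200 camera calls.

## Working session

There is one attempt and no reset: what is moved stays moved. The work goes in short steps, Python scripts to look and compute and a tool call to move; the robot and the scene stay as the last step left them, time stands still between calls to the robot, and variables do not carry over. Pictures are saved under pics/ and viewed, about 8 in all and at most 12, crops included, and the job is handed in when it is done.

Besides the shell and the picture viewer there is one more tool, called by a JSON object that holds its "method" and its "body", one argument or row to a line. play_rows: Moves the arm, as the interface text tells. Its arguments: {"type":"object","properties":{"increments":{"type":"array"}},"required":["increments"]}

```bash
mkdir -p pics; cat > h.py <<'E'
from plant import manip
import numpy as np, cv2
from scipy.spatial.transform import Rotation as R
def world(c,p,T=None):
    T=manip.get_calibration(c)['T'] if T is None else T
    return (np.array(T)@np.r_[p,1])[:3]
def find(c,names,fn='tip_of',n=3):
    for q in names:
        for d in getattr(manip,fn)(q,c)[:n]:
            print(c,fn[:3],q,round(d['p'],2),np.round(world(c,d['xyz']),3))
def snap(c,name):
    f=manip.grab_frame(c); cv2.imwrite(f'pics/{name}.png',f); return f
def tool():
    s=manip.state(); q=s['tool_rot']; return np.array(s['tool_pos']),R.from_quat([q[1],q[2],q[3],q[0]]),s
def local(target_tcp):
    p,r,s=tool(); return np.round(r.inv().apply(np.array(target_tcp)-p)*1000,1)
E
python3 - <<'E'
from h import *
a=snap('scene','a'); 
find('scene',['strainer_box','flap_knob','flap_hinge','salt_shaker','black_bowl','amber_jar','jar_pepper','nail_brush'])
b=snap('side','b')
find('side',['strainer_box','flap_knob','flap_hinge','salt_shaker','black_bowl'])
cv2.imwrite('pics/ab.png',cv2.resize(np.vstack([a,b]),None,fx=.75,fy=.75))
p,r,s=tool();print(p,r.as_matrix().round(3),s['time'],s['joint_pos'])
for c in('scene','side'):print(manip.get_calibration(c))
E
```

```text
scene tip strainer_box 0.92 [ 0.522 -0.188  0.002]
scene tip flap_hinge 0.74 [ 0.607 -0.179  0.091]
scene tip salt_shaker 0.97 [ 0.553 -0.19   0.096]
scene tip salt_shaker 0.75 [ 0.536 -0.026 -0.003]
scene tip black_bowl 0.87 [ 0.547  0.168 -0.   ]
scene tip amber_jar 0.96 [ 0.765  0.205 -0.004]
scene tip jar_pepper 0.92 [ 0.771  0.055 -0.   ]
scene tip jar_pepper 0.45 [0.545 0.166 0.001]
scene tip nail_brush 0.53 [ 0.765 -0.119 -0.002]
side tip strainer_box 0.67 [ 0.524 -0.193 -0.004]
side tip flap_knob 0.57 [ 0.471 -0.197  0.123]
side tip flap_knob 0.25 [ 0.766 -0.118 -0.004]
side tip flap_hinge 0.92 [ 0.601 -0.174  0.086]
side tip flap_hinge 0.32 [ 0.551 -0.192  0.098]
side tip flap_hinge 0.19 [ 0.767 -0.117 -0.004]
side tip salt_shaker 0.96 [ 0.367 -0.167  0.001]
side tip salt_shaker 0.58 [ 0.539 -0.034 -0.   ]
side tip salt_shaker 0.57 [ 0.551 -0.188  0.094]
side tip black_bowl 0.98 [0.544 0.164 0.002]
[ 0.17439578 -0.60016589  0.40474754] [[ 0.96   0.279  0.   ]
 [ 0.279 -0.96  -0.   ]
 [ 0.     0.    -1.   ]] 0.75 [-1.40701058e+00  5.26705080e-02  1.61285710e+00  2.02220408e-05
  1.47598580e+00 -1.19002450e-01]
{'fx': 430.2336454650604, 'fy': 430.2336454650604, 'cx': 319.2451416041781, 'cy': 200.61195144107984, 'T': array([[-0.43768005, -0.57499043,  0.69124683, -0.03625164],
       [-0.8990843 ,  0.28769743, -0.32996606,  0.30991633],
       [-0.00914261, -0.76590874, -0.6428843 ,  0.67197316],
       [ 0.        ,  0.        ,  0.        ,  1.        ]])}
{'fx': 362.2747944091965, 'fy': 362.2747944091965, 'cx': 315.1413993394714, 'cy': 201.10343707547145, 'T': array([[-0.99944855,  0.00667786,  0.03252686,  0.53005237],
       [-0.02662323,  0.42425835, -0.90514974,  0.77939775],
       [-0.01984425, -0.90551657, -0.42384661,  0.45846518],
       [ 0.        ,  0.        ,  0.        ,  1.        ]])}
```

View pics/ab.png

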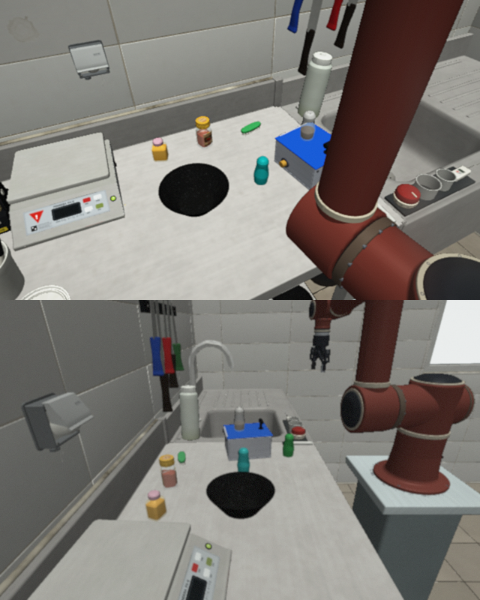

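View 1: the scene picture shows three shaker shapes. The clear/grey one stands on the blue flap (scene px ~(308,122) in the composite). The teal one is on the table at (261,170), and the green one shows in the side view at (288,445). The one on the flap is the one meant, since it has a grey lid and the networks put its underside at z≈0.095. I'll fly over it and check it with a close wrist crop.

{"method": "play_rows", "body": {
  "increments": [
    {"offset": [34,-20,0],"twist": 0.02,"grip": 1},
    {"offset": [68,-41,0],"twist": 0.05,"grip": 1},
    {"offset": [102,-62,0],"twist": 0.08,"grip": 1},
    {"offset": [136,-82,0],"twist": 0.1,"grip": 1},
    {"offset": [170,-103,0],"twist": 0.123,"grip": 1}
  ]
}}

```text
time: 1.17
tool_pos: [0.3098, -0.4524, 0.4048]
tool_rot: [0.0, 0.997, 0.079, 0.0]
contact_force: [0.2, -0.9, 0.1]
gripper_width: 1.0
```

```bash
python3 - <<'E'
from h import *
p,r,s=tool();print(p,r.as_matrix().round(3),s['time'],s['joint_pos'])
print(local([.552,-.189,.405]))
E
```

```text
[ 0.30975372 -0.45240256  0.40482873] [[ 0.988  0.157  0.   ]
 [ 0.157 -0.988 -0.   ]
 [ 0.     0.    -1.   ]] 1.1667 [-1.10618789e+00 -1.31056484e-01  1.79132688e+00  9.13613641e-05
  1.48082879e+00  3.06515668e-01]
[ 2.807e+02 -2.220e+02 -2.000e-01]
```

{"method": "play_rows", "body": {
  "increments": [
    {"offset": [31,-25,0],"twist": 0,"grip": 1},
    {"offset": [62,-50,0],"twist": 0,"grip": 1},
    {"offset": [93,-75,0],"twist": 0,"grip": 1},
    {"offset": [124,-100,0],"twist": 0,"grip": 1},
    {"offset": [155,-125,0],"twist": 0,"grip": 1}
  ]
}}

```text
time: 1.58
tool_pos: [0.443, -0.304, 0.4051]
tool_rot: [0.0, 0.997, 0.08, 0.0]
contact_force: [0.4, -0.5, 0.1]
gripper_width: 1.006
```

{"method": "play_rows", "body": {
  "increments": [
    {"offset": [16,-25,0],"twist": 0,"grip": 1},
    {"offset": [32,-50,0],"twist": 0,"grip": 1},
    {"offset": [48,-75,0],"twist": 0,"grip": 1},
    {"offset": [56,-97,0],"twist": 0,"grip": 1},
    {"offset": [56,-97,0],"twist": 0,"grip": 1}
  ]
}}

```text
time: 2.0
tool_pos: [0.4826, -0.1978, 0.4048]
tool_rot: [-0.001, 0.997, 0.082, 0.0]
contact_force: [-0.7, 0.2, -0.5]
gripper_width: 0.998
```

```bash
python3 - <<'E'
from h import *
p,r,s=tool();print(p,s['time'])
snap('wrist','w1')
N=['strainer_box','flap_knob','flap_hinge','salt_shaker']
find('wrist',N)
snap('side','s1'); find('side',N); f=snap('scene','c1'); find('scene',N)
E
```

```text
[ 0.48263104 -0.19784856  0.40479854] 2.0
wrist tip strainer_box 0.6 [ 0.524 -0.192  0.001]
wrist tip strainer_box 0.25 [ 0.472 -0.204  0.126]
wrist tip flap_knob 0.94 [ 0.47  -0.202  0.128]
wrist tip flap_hinge 0.91 [ 0.606 -0.179  0.093]
wrist tip salt_shaker 0.86 [ 0.364 -0.166  0.001]
wrist tip salt_shaker 0.6 [ 0.54  -0.036  0.004]
wrist tip salt_shaker 0.57 [ 0.553 -0.199  0.093]
side tip strainer_box 0.92 [ 0.525 -0.19  -0.005]
side tip flap_knob 0.78 [ 0.473 -0.196  0.122]
side tip flap_hinge 0.91 [ 0.6   -0.176  0.09 ]
side tip salt_shaker 0.95 [ 0.538 -0.035 -0.006]
side tip salt_shaker 0.64 [ 0.555 -0.191  0.097]
side tip salt_shaker 0.64 [ 0.365 -0.164 -0.004]
scene tip flap_hinge 0.63 [ 0.604 -0.18   0.093]
scene tip salt_shaker 0.72 [ 0.536 -0.026 -0.004]
```

View pics/w1.png

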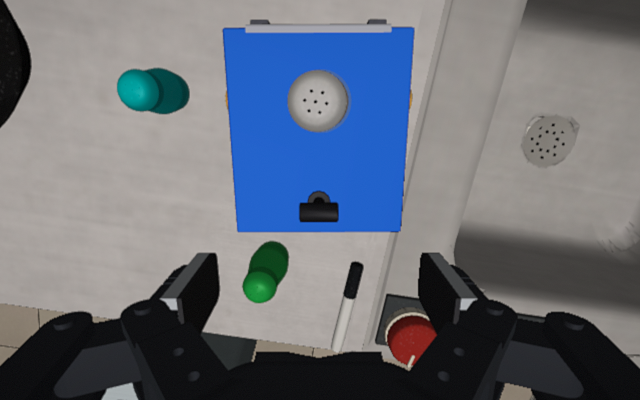

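View 2 (wrist): the grey-lidded shaker on the flap is at (318,100), the T-knob at (319,211), the teal look-alike at (150,92) and the green one at (265,272). The target is confirmed as the one on the flap. Next I refine its position by projecting pixels back to known heights.

```bash
cat >> h.py <<'E'
def back(c,u,v,z,T=None):
    k=manip.get_calibration(c); T=np.array(k['T'] if T is None else T)
    d=T[:3,:3]@[(u-k['cx'])/k['fx'],(v-k['cy'])/k['fy'],1]; o=T[:3,3]
    return o+d*(z-o[2])/d[2]
E
python3 - <<'E'
from h import *
f=cv2.imread('pics/w1.png').astype(int)
m=((f[...,0]>120)&(f[...,2]<60)&(f[...,0]-f[...,1]>60)).astype(np.uint8)
c=max(cv2.findContours(m,0,2)[0],key=cv2.contourArea)
pts=np.array([back('wrist',u,v,.0955)[:2] for u,v in c[:,0]])
r=cv2.minAreaRect((pts*1000).astype(np.float32)); print(r)
for e in (0,): print('lid top',back('wrist',318,100,.18),'knob',back('wrist',319,210,.13))
b=cv2.boxPoints(r);print(b)
print(manip.get_calibration('wrist')['T'].round(3))
E
```

```text
((524.0242919921875, -194.7715301513672), (164.26271057128906, 144.47061157226562), 9.29658317565918)
lid top [ 0.55261372 -0.1901239   0.18      ] knob [ 0.47346821 -0.20358935  0.13      ]
[[ 431.30246 -136.75291]
 [ 454.64096 -279.32596]
 [ 616.7461  -252.79015]
 [ 593.4076  -110.2171 ]]
[[ 0.159 -0.95  -0.27   0.551]
 [-0.987 -0.153 -0.043 -0.191]
 [-0.     0.274 -0.962  0.375]
 [ 0.     0.     0.     1.   ]]
```

{"method": "play_rows", "body": {
  "increments": [
    {"offset": [36,2,0],"twist": 0,"grip": 1},
    {"offset": [70.5,3.7,0],"twist": 0,"grip": 1},
    {"offset": [70.5,3.7,30],"twist": 0,"grip": 1},
    {"offset": [70.5,3.7,65],"twist": 0,"grip": 1},
    {"offset": [70.5,3.7,102],"twist": 0,"grip": 1}
  ]
}}

```text
time: 3.17
tool_pos: [0.5531, -0.1935, 0.3031]
tool_rot: [0.001, 0.997, 0.08, 0.002]
contact_force: [-0.1, 0.1, 0.0]
gripper_width: 1.002
```

{"method": "play_rows", "body": {
  "increments": [
    {"offset": [0,0,0],"twist": 0,"grip": 1},
    {"offset": [0,0,0],"twist": 0,"grip": 0.45},
    {"offset": [0,0,0],"twist": 0,"grip": 0.3},
    {"offset": [0,0,0],"twist": 0,"grip": 0.2},
    {"offset": [0,0,0],"twist": 0,"grip": 0.2}
  ]
}}

```text
time: 3.58
tool_pos: [0.5529, -0.194, 0.3062]
tool_rot: [0.001, 0.997, 0.08, 0.002]
contact_force: [1.1, 1.2, 8.0]
gripper_width: 0.454
```

{"method": "play_rows", "body": {
  "increments": [
    {"offset": [0,0,0],"twist": 0,"grip": 0.2},
    {"offset": [0,0,0],"twist": 0,"grip": 0.2},
    {"offset": [0,0,0],"twist": 0,"grip": 0.2},
    {"offset": [0,0,0],"twist": 0,"grip": 0.2}
  ]
}}

```text
time: 3.92
tool_pos: [0.5531, -0.194, 0.3066]
tool_rot: [0.001, 0.997, 0.08, 0.003]
contact_force: [-0.0, 1.1, 6.7]
gripper_width: 0.428
```

```bash
python3 - <<'E'
from h import *
a=snap('wrist','w2'); b=snap('side','s2')
k=manip.get_calibration('side');T=np.linalg.inv(k['T'])
q=T@[.553,-.19,.14,1];u,v=k['fx']*q[0]/q[2]+k['cx'],k['fy']*q[1]/q[2]+k['cy']
u,v=int(u),int(v);cr=cv2.resize(b[v-50:v+50,u-80:u+80],(640,400),interpolation=2)
cv2.imwrite('pics/m2.png',cv2.resize(np.vstack([a,cr]),None,fx=.75,fy=.75))
find('side',['salt_shaker']);print(tool()[2])
E
```

```text
side tip salt_shaker 0.92 [ 0.539 -0.027 -0.002]
side tip salt_shaker 0.73 [ 0.37  -0.166 -0.001]
side tip salt_shaker 0.64 [ 0.552 -0.19   0.098]
{'time': 4.0667, 'joint_pos': array([-4.64241469e-01,  3.96061973e-02,  1.79478990e+00,  1.90009292e-04,
        1.30117703e+00,  9.46698825e-01]), 'joint_vel': array([-0.00074765, -0.00153304,  0.00106109,  0.00110152, -0.00037742,
        0.00062152]), 'joint_efforts': array([-3.57518513e-01, -3.29836214e+01, -3.16585779e+01, -1.10389672e-01,
       -2.55413605e-01, -4.86196397e-03]), 'tool_pos': array([ 0.55311469, -0.19396355,  0.30665905]), 'tool_rot': array([0.00147976, 0.99680494, 0.07981763, 0.00262247]), 'contact_force': array([0.24457937, 0.83903543, 6.80429509]), 'ft_torque': array([ 0.11297142,  0.06275676, -0.02104048]), 'gripper_width': 0.4247331896859389}
```

View pics/m2.png

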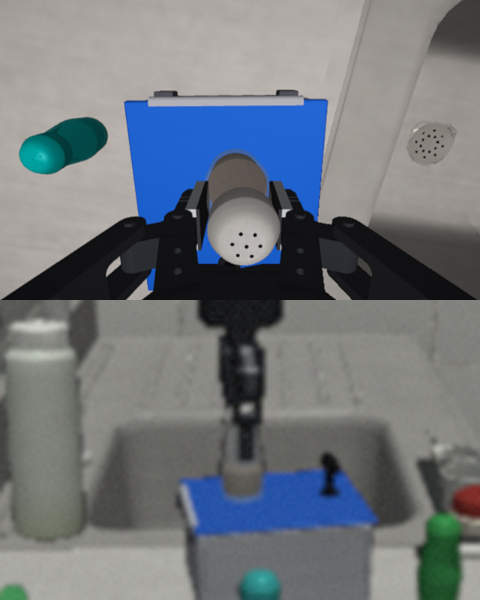

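View 3: the shaker is held upright between the pads and still stands on the flap; lids and pads are clear of the knob. Now I lift it.

{"method": "play_rows", "body": {
  "increments": [
    {"offset": [0,0,-10],"twist": 0,"grip": 0.2},
    {"offset": [0,0,-35],"twist": 0,"grip": 0.2},
    {"offset": [0,0,-65],"twist": 0,"grip": 0.2},
    {"offset": [0,0,-90],"twist": 0,"grip": 0.2},
    {"offset": [0,0,-90],"twist": 0,"grip": 0.2}
  ]
}}

```text
time: 4.48
tool_pos: [0.5532, -0.1941, 0.4012]
tool_rot: [0.003, 0.997, 0.08, 0.005]
contact_force: [1.2, -1.0, 0.4]
gripper_width: 0.427
```

```bash
python3 - <<'E'
from h import *
print(tool()[0],local([.40,-.02,.235]))
snap('side','s3');find('side',['salt_shaker'])
E
```

```text
[ 0.55318671 -0.19406295  0.40121972] [-125.2 -197.5  163.4]
side tip salt_shaker 0.83 [ 0.365 -0.163 -0.003]
side tip salt_shaker 0.76 [ 0.538 -0.032 -0.005]
side tip salt_shaker 0.55 [ 0.555 -0.195  0.191]
```

{"method": "play_rows", "body": {
  "increments": [
    {"offset": [-18,-30,0],"twist": 0,"grip": 0.2},
    {"offset": [-37,-60,0],"twist": 0,"grip": 0.2},
    {"offset": [-56,-90,0],"twist": 0,"grip": 0.2},
    {"offset": [-76,-120,0],"twist": 0,"grip": 0.2},
    {"offset": [-95,-150,0],"twist": 0,"grip": 0.2}
  ]
}}

```text
time: 5.0
tool_pos: [0.4328, -0.0595, 0.3905]
tool_rot: [-0.001, 0.997, 0.079, -0.002]
contact_force: [-1.1, 0.7, 0.0]
gripper_width: 0.432
```

{"method": "play_rows", "body": {
  "increments": [
    {"offset": [-16,-24,15],"twist": 0,"grip": 0.2},
    {"offset": [-30,-47,50],"twist": 0,"grip": 0.2},
    {"offset": [-30,-47,85],"twist": 0,"grip": 0.2},
    {"offset": [-30,-47,120],"twist": 0,"grip": 0.2},
    {"offset": [-30,-47,150],"twist": 0,"grip": 0.2}
  ]
}}

```text
time: 5.42
tool_pos: [0.3954, -0.018, 0.2391]
tool_rot: [-0.0, 0.997, 0.08, -0.001]
contact_force: [0.3, -0.2, -0.2]
gripper_width: 0.425
```

```bash
python3 - <<'E'
from h import *
print(tool()[0],local([.40,-.02,.2115]))
snap('side','s4');find('side',['salt_shaker']);print(tool()[0])
E
```

```text
[ 0.39537354 -0.01803391  0.23910012] [ 4.3  2.7 27.6]
side tip salt_shaker 0.85 [ 0.54  -0.033 -0.001]
side tip salt_shaker 0.58 [ 0.393 -0.014  0.028]
[ 0.39367299 -0.01793724  0.23579918]
```

{"method": "play_rows", "body": {
  "increments": [
    {"offset": [0,0,0],"twist": 0,"grip": 0.2},
    {"offset": [0,0,8],"twist": 0,"grip": 0.2},
    {"offset": [0,0,16],"twist": 0,"grip": 0.2},
    {"offset": [0,0,22],"twist": 0,"grip": 0.2},
    {"offset": [0,0,22],"twist": 0,"grip": 0.2}
  ]
}}

```text
time: 5.93
tool_pos: [0.3972, -0.0189, 0.2201]
tool_rot: [-0.0, 0.997, 0.08, -0.0]
contact_force: [-0.5, 0.5, -0.6]
gripper_width: 0.427
```

{"method": "play_rows", "body": {
  "increments": [
    {"offset": [0,0,0],"twist": 0,"grip": 0.2},
    {"offset": [0,0,0],"twist": 0,"grip": 0.2}
  ]
}}

```text
time: 6.1
tool_pos: [0.3976, -0.019, 0.2212]
tool_rot: [0.0, 0.997, 0.08, 0.0]
contact_force: [0.5, -0.7, -0.4]
gripper_width: 0.427
```

{"method": "play_rows", "body": {
  "increments": [
    {"offset": [0,0,4],"twist": 0,"grip": 0.2},
    {"offset": [0,0,7],"twist": 0,"grip": 0.2},
    {"offset": [0,0,9],"twist": 0,"grip": 0.2},
    {"offset": [0,0,10],"twist": 0,"grip": 0.2},
    {"offset": [0,0,10],"twist": 0,"grip": 0.2}
  ]
}}

```text
time: 6.52
tool_pos: [0.3976, -0.0189, 0.2112]
tool_rot: [-0.0, 0.997, 0.08, -0.0]
contact_force: [-1.5, 0.8, 4.2]
gripper_width: 0.427
```

{"method": "play_rows", "body": {
  "increments": [
    {"offset": [0,0,0],"twist": 0,"grip": 0.2},
    {"offset": [0,0,0],"twist": 0,"grip": 0.2}
  ]
}}

```text
time: 6.68
tool_pos: [0.3975, -0.0189, 0.2112]
tool_rot: [-0.0, 0.997, 0.08, -0.0]
contact_force: [-2.0, 1.9, 5.9]
gripper_width: 0.427
```

Contact at the predicted height (force z about 5 N). I open the gripper and go straight up.

{"method": "play_rows", "body": {
  "increments": [
    {"offset": [0,0,0],"twist": 0,"grip": 0.7},
    {"offset": [0,0,0],"twist": 0,"grip": 1},
    {"offset": [0,0,0],"twist": 0,"grip": 1},
    {"offset": [0,0,0],"twist": 0,"grip": 1},
    {"offset": [0,0,0],"twist": 0,"grip": 1}
  ]
}}

```text
time: 7.1
tool_pos: [0.3972, -0.0189, 0.2105]
tool_rot: [-0.0, 0.997, 0.08, -0.0]
contact_force: [-0.8, -0.8, -0.4]
gripper_width: 1.003
```

{"method": "play_rows", "body": {
  "increments": [
    {"offset": [0,0,-15],"twist": 0,"grip": 1},
    {"offset": [0,0,-40],"twist": 0,"grip": 1},
    {"offset": [0,0,-75],"twist": 0,"grip": 1},
    {"offset": [0,0,-110],"twist": 0,"grip": 1},
    {"offset": [0,0,-130],"twist": 0,"grip": 1}
  ]
}}

```text
time: 7.52
tool_pos: [0.3978, -0.019, 0.3448]
tool_rot: [0.001, 0.997, 0.08, 0.003]
contact_force: [-0.7, -0.9, 0.2]
gripper_width: 1.0
```

```bash
python3 - <<'E'
from h import *
print(tool()[0],local([.4697,-.2035,.34]))
N=['salt_shaker','flap_knob','black_bowl']
a=snap('wrist','w5');find('wrist',N);b=snap('side','s5');find('side',N)
cv2.imwrite('pics/m5.png',cv2.resize(np.vstack([a,b]),None,fx=.7,fy=.7))
E
```

```text
[ 0.39784382 -0.01900155  0.34481192] [ 41.5 193.6   5.4]
wrist tip salt_shaker 0.95 [ 0.365 -0.164  0.002]
wrist tip salt_shaker 0.92 [ 0.543 -0.034  0.005]
wrist tip salt_shaker 0.75 [ 0.4   -0.02  -0.001]
side tip salt_shaker 0.9 [ 0.396 -0.018 -0.001]
side tip salt_shaker 0.89 [ 0.54  -0.032 -0.003]
side tip salt_shaker 0.7 [ 0.366 -0.165 -0.   ]
side tip flap_knob 0.61 [ 0.469 -0.196  0.122]
side tip black_bowl 0.6 [0.547 0.162 0.001]
```

View pics/m5.png

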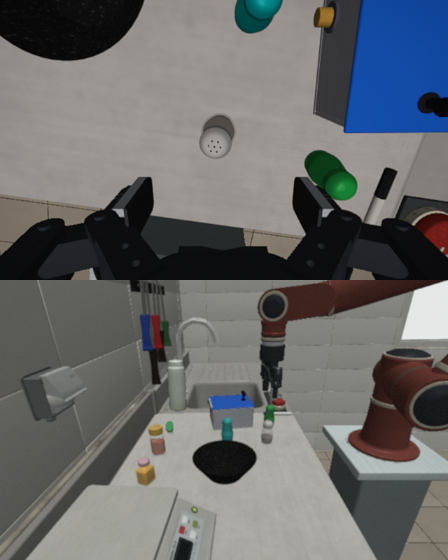

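View 4: the shaker stands upright and let go at about (0.398,-0.019), px (215,140) in the wrist view; the bowl is unmoved. Next is the knob.

{"method": "play_rows", "body": {
  "increments": [
    {"offset": [8,39,0],"twist": 0,"grip": 0.7},
    {"offset": [16,78,0],"twist": 0,"grip": 0.7},
    {"offset": [25,117,0],"twist": 0,"grip": 0.7},
    {"offset": [33,156,0],"twist": 0,"grip": 0.7},
    {"offset": [41.5,193.6,5],"twist": 0,"grip": 0.7}
  ]
}}

```text
time: 8.33
tool_pos: [0.4695, -0.2055, 0.3351]
tool_rot: [-0.0, 0.997, 0.08, -0.0]
contact_force: [-0.1, -0.0, 0.1]
gripper_width: 0.698
```

{"method": "play_rows", "body": {
  "increments": [
    {"offset": [0,0,0],"twist": 0,"grip": 0.7},
    {"offset": [0,0,0],"twist": 0,"grip": 0.7}
  ]
}}

```text
time: 8.5
tool_pos: [0.4691, -0.2049, 0.3334]
tool_rot: [-0.001, 0.997, 0.078, -0.002]
contact_force: [-0.2, 1.0, -0.8]
gripper_width: 0.703
```

```bash
python3 - <<'E'
from h import *
print(tool()[0],local([.4697,-.2035,.282]))
N=['flap_knob','strainer_box','flap_hinge']
a=snap('wrist','w6');find('wrist',N);b=snap('side','s6');find('side',N)
E
```

```text
[ 0.46908445 -0.20492047  0.33337258] [ 1.  -1.1 51.4]
wrist tip flap_knob 0.75 [ 0.472 -0.198  0.129]
wrist tip strainer_box 0.6 [ 0.528 -0.188  0.004]
side tip flap_knob 0.82 [ 0.471 -0.197  0.122]
side tip flap_knob 0.68 [ 0.602 -0.173  0.086]
side tip flap_knob 0.6 [ 0.395 -0.014 -0.002]
side tip strainer_box 0.65 [ 0.53  -0.192 -0.004]
side tip strainer_box 0.6 [ 0.602 -0.174  0.085]
side tip strainer_box 0.18 [0.544 0.165 0.001]
side tip flap_hinge 0.76 [ 0.6   -0.176  0.088]
```

{"method": "play_rows", "body": {
  "increments": [
    {"offset": [2,-3,15],"twist": 0,"grip": 0.7},
    {"offset": [2,-3,35],"twist": 0,"grip": 0.7},
    {"offset": [2,-3,51],"twist": 0,"grip": 0.7},
    {"offset": [2,-3,51],"twist": 0,"grip": 0.5},
    {"offset": [2,-3,51],"twist": 0,"grip": 0.4}
  ]
}}

```text
time: 9.32
tool_pos: [0.4702, -0.1996, 0.2841]
tool_rot: [-0.001, 0.997, 0.08, -0.001]
contact_force: [0.6, -0.3, 0.3]
gripper_width: 0.427
```

{"method": "play_rows", "body": {
  "increments": [
    {"offset": [0,0,0],"twist": 0,"grip": 0.3},
    {"offset": [0,0,0],"twist": 0,"grip": 0.2},
    {"offset": [0,0,0],"twist": 0,"grip": 0.2},
    {"offset": [0,0,0],"twist": 0,"grip": 0.2}
  ]
}}

```text
time: 9.65
tool_pos: [0.4706, -0.1998, 0.2855]
tool_rot: [-0.0, 0.997, 0.08, 0.0]
contact_force: [-2.9, 5.0, 2.6]
gripper_width: 0.333
```

```bash
python3 - <<'E'
from h import *
print(tool()[0],tool()[2]['contact_force'],tool()[2]['gripper_width'])
a=snap('wrist','w7'); cv2.imwrite('pics/w7c.png',a[100:400,80:560])
# arc offsets in tool axes from closed, for angles
for t in np.arange(.1,1.66,.1):
    x=-135*np.cos(t)+35*np.sin(t)+135; z=135*np.sin(t)+35*np.cos(t)-35
    print(round(t,2),round(x,1),round(-z,1))
E
```

```text
[ 0.4706395  -0.19984342  0.28549679] [-2.93379154  5.03802131  2.63344173] 0.3325977766320632
0.1 4.2 -13.3
0.2 9.6 -26.1
0.3 16.4 -38.3
0.4 24.3 -49.8
0.5 33.3 -60.4
0.6 43.3 -70.1
0.7 54.3 -78.7
0.8 66.1 -86.2
0.9 78.5 -92.5
1.0 91.5 -97.5
1.1 105.0 -101.2
1.2 118.7 -103.5
1.3 132.6 -104.4
1.4 146.5 -104.0
1.5 160.4 -102.1
1.6 173.9 -98.9
```

View pics/w7c.png

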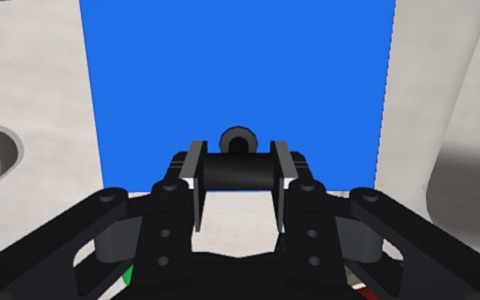

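View 5: the pads hold the T-bar by its flat ends, with the bar centred between (195..290,170). I follow the hinge arc.

{"method": "play_rows", "body": {
  "increments": [
    {"offset": [1.8,0,-6.7],"twist": 0,"grip": 0.2},
    {"offset": [4.2,0,-13.3],"twist": 0,"grip": 0.2},
    {"offset": [6.8,0,-19.8],"twist": 0,"grip": 0.2},
    {"offset": [9.6,0,-26.1],"twist": 0,"grip": 0.2},
    {"offset": [16.4,0,-38.3],"twist": 0,"grip": 0.2}
  ]
}}

```text
time: 10.12
tool_pos: [0.4866, -0.1972, 0.322]
tool_rot: [-0.001, 0.997, 0.08, -0.001]
contact_force: [3.8, 2.8, -9.1]
gripper_width: 0.332
```

{"method": "play_rows", "body": {
  "increments": [
    {"offset": [7.9,0,-11.5],"twist": 0,"grip": 0.2},
    {"offset": [16.9,0,-22.1],"twist": 0,"grip": 0.2},
    {"offset": [26.9,0,-31.8],"twist": 0,"grip": 0.2},
    {"offset": [37.9,0,-40.4],"twist": 0,"grip": 0.2},
    {"offset": [49.7,0,-47.9],"twist": 0,"grip": 0.2}
  ]
}}

```text
time: 10.53
tool_pos: [0.5361, -0.1891, 0.3712]
tool_rot: [-0.001, 0.997, 0.08, -0.002]
contact_force: [-1.5, 3.7, -8.4]
gripper_width: 0.335
```

```bash
python3 - <<'E'
from h import *
print(tool()[0],tool()[2]['contact_force'])
b=snap('side','s8');find('side',['flap_knob','flap_hinge'])
E
```

```text
[ 0.53613597 -0.18905831  0.37119297] [-1.46115257  3.700561   -8.41435746]
side tip flap_hinge 0.77 [ 0.604 -0.177  0.091]
```

{"method": "play_rows", "body": {
  "increments": [
    {"offset": [12.4,0,-6.3],"twist": 0,"grip": 0.2},
    {"offset": [25.4,0,-11.3],"twist": 0,"grip": 0.2},
    {"offset": [38.9,0,-15],"twist": 0,"grip": 0.2},
    {"offset": [52.6,0,-17.3],"twist": 0,"grip": 0.2},
    {"offset": [66.5,0,-18.2],"twist": 0,"grip": 0.2}
  ]
}}

```text
time: 11.1
tool_pos: [0.6018, -0.1782, 0.3902]
tool_rot: [-0.001, 0.997, 0.08, -0.002]
contact_force: [-3.8, 5.2, -2.9]
gripper_width: 0.333
```

{"method": "play_rows", "body": {
  "increments": [
    {"offset": [7,0,0.2],"twist": 0,"grip": 0.2},
    {"offset": [13.9,0,0.4],"twist": 0,"grip": 0.2},
    {"offset": [20.8,0,1.3],"twist": 0,"grip": 0.2},
    {"offset": [27.8,0,2.3],"twist": 0,"grip": 0.2},
    {"offset": [36,0,4],"twist": 0,"grip": 0.2}
  ]
}}

```text
time: 11.52
tool_pos: [0.6374, -0.1722, 0.3872]
tool_rot: [-0.001, 0.997, 0.08, -0.001]
contact_force: [-5.9, 7.2, 1.2]
gripper_width: 0.329
```

```bash
python3 - <<'E'
from h import *
print(tool()[0],tool()[2]['contact_force'])
b=snap('side','s9');find('side',['flap_knob','flap_hinge']);a=snap('wrist','w9')
cv2.imwrite('pics/m9.png',cv2.resize(np.vstack([a,cv2.resize(b[50:250,160:480],(640,400))]),None,fx=.7,fy=.7))
E
```

```text
[ 0.63743571 -0.17215825  0.38721785] [-5.86405912  7.21064169  1.18676702]
side tip flap_knob 0.69 [ 0.627 -0.172  0.223]
side tip flap_hinge 0.85 [ 0.601 -0.176  0.089]
side tip flap_hinge 0.21 [ 0.524 -0.191 -0.004]
```

View pics/m9.png

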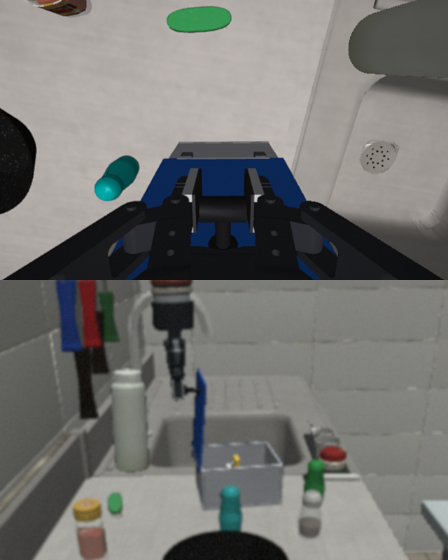

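View 6: the flap stands about upright, knob still gripped, and the insert's yellow tab shows in the open box (side crop (237,460)). Release, then rise.

{"method": "play_rows", "body": {
  "increments": [
    {"offset": [0,0,0],"twist": 0,"grip": 0.45},
    {"offset": [0,0,0],"twist": 0,"grip": 0.6},
    {"offset": [0,0,0],"twist": 0,"grip": 0.6},
    {"offset": [0,0,-30],"twist": 0,"grip": 0.6},
    {"offset": [0,0,-65],"twist": 0,"grip": 0.6}
  ]
}}

```text
time: 12.13
tool_pos: [0.6367, -0.1737, 0.4477]
tool_rot: [-0.001, 0.997, 0.079, -0.003]
contact_force: [1.5, 0.4, -0.3]
gripper_width: 0.598
```

{"method": "play_rows", "body": {
  "increments": [
    {"offset": [0,0,-20],"twist": 0,"grip": 0.6},
    {"offset": [-35,0,-20],"twist": 0,"grip": 0.6},
    {"offset": [-75,0,-20],"twist": 0,"grip": 0.6},
    {"offset": [-115,0,-20],"twist": 0,"grip": 0.6},
    {"offset": [-150,0,-20],"twist": 0,"grip": 0.6}
  ]
}}

```text
time: 12.55
tool_pos: [0.4872, -0.1977, 0.4715]
tool_rot: [0.001, 0.997, 0.08, 0.001]
contact_force: [-0.4, -0.3, 1.6]
gripper_width: 0.6
```

```bash
python3 - <<'E'
from h import *
print(tool()[0],tool()[2]['contact_force'])
N=['flap_knob','flap_hinge','insert_tab','strainer_insert','black_bowl']
b=snap('side','s10');find('side',N);a=snap('wrist','w10');find('wrist',N); snap('scene','c10'); find('scene',N)
E
```

```text
[ 0.48722851 -0.19765091  0.47149717] [-0.39718433 -0.27482602  1.60514352]
side tip flap_knob 0.72 [ 0.627 -0.171  0.225]
side tip flap_knob 0.23 [ 0.521 -0.194  0.069]
side tip flap_hinge 0.8 [ 0.603 -0.175  0.088]
side tip insert_tab 0.62 [ 0.601 -0.175  0.088]
side tip insert_tab 0.45 [ 0.521 -0.19   0.07 ]
side tip strainer_insert 0.7 [ 0.394 -0.015 -0.   ]
side tip strainer_insert 0.66 [ 0.602 -0.173  0.089]
side tip black_bowl 0.6 [0.545 0.164 0.001]
wrist tip flap_hinge 0.63 [ 0.527 -0.19   0.012]
wrist tip flap_hinge 0.62 [ 0.605 -0.176  0.091]
wrist tip insert_tab 0.73 [ 0.525 -0.189  0.072]
wrist tip strainer_insert 0.97 [ 0.526 -0.192  0.014]
wrist tip black_bowl 0.68 [ 0.542  0.171 -0.002]
scene tip flap_hinge 0.67 [ 0.603 -0.177  0.093]
scene tip black_bowl 0.58 [ 0.544  0.169 -0.002]
```

View pics/w10.png

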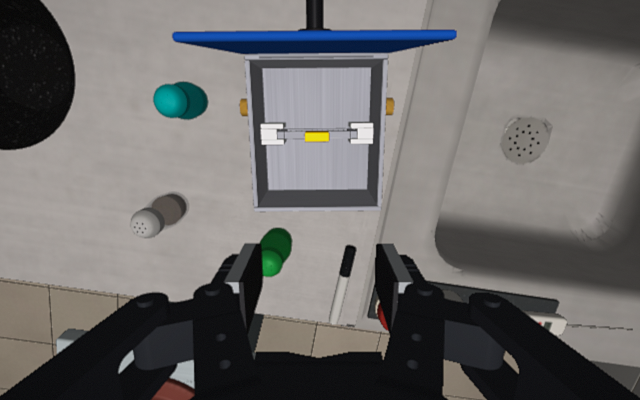

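View 7: the flap stands open and free, the box is open, and the insert's yellow tab is at (317,137) between the white guides. With the jaws along y, the tips must stay above the frame top (59 mm), so I grasp at z≈0.082 (TCP 0.237).

```bash
python3 - <<'E'
from h import *
f=cv2.imread('pics/w10.png').astype(int)
m=(f[...,2]>150)&(f[...,1]>130)&(f[...,0]<80); m[180:]=0
v,u=np.nonzero(m);print(u.mean(),v.mean(),u.min(),u.max(),v.min(),v.max())
print(back('wrist',u.mean(),132.5+0*v.mean(),.085),back('wrist',u.mean(),v.mean(),.080))
print(tool()[0],local([.525,-.1915,.30]),local([.525,-.1915,.237]))
E
```

```text
317.5450819672131 135.28688524590163 244 392 107 141
[ 0.52911934 -0.19037279  0.085     ] [ 0.525847   -0.19088783  0.08      ]
[ 0.48904877 -0.19714775  0.4700431 ] [ 36.4   0.2 170. ] [3.64e+01 2.00e-01 2.33e+02]
```

{"method": "play_rows", "body": {
  "increments": [
    {"offset": [37,0,10],"twist": 0,"grip": 0.6},
    {"offset": [37,0,50],"twist": 0,"grip": 0.6},
    {"offset": [37,0,90],"twist": 0,"grip": 0.6},
    {"offset": [37,0,130],"twist": 0,"grip": 0.6},
    {"offset": [37,0,165],"twist": 0,"grip": 0.6}
  ]
}}

```text
time: 13.87
tool_pos: [0.5251, -0.1909, 0.3026]
tool_rot: [-0.0, 0.997, 0.08, -0.001]
contact_force: [0.7, -0.5, -0.8]
gripper_width: 0.603
```

{"method": "play_rows", "body": {
  "increments": [
    {"offset": [0,0,10],"twist": 0,"grip": 0.6},
    {"offset": [0,0,20],"twist": 0,"grip": 0.6},
    {"offset": [0,0,30],"twist": 0,"grip": 0.6},
    {"offset": [0,0,40],"twist": 0,"grip": 0.6},
    {"offset": [0,0,40],"twist": 0,"grip": 0.6}
  ]
}}

```text
time: 14.28
tool_pos: [0.5256, -0.1914, 0.2648]
tool_rot: [-0.0, 0.997, 0.08, -0.0]
contact_force: [-0.3, 1.7, 0.5]
gripper_width: 0.602
```

```bash
python3 - <<'E'
from h import *
print(tool()[0],tool()[2]['contact_force'],local([.525,-.1915,.237]))
a=snap('wrist','w11');find('wrist',['insert_tab','strainer_insert'])
cv2.imwrite('pics/w11.png',a)
E
```

```text
[ 0.52558275 -0.19139266  0.26482569] [-0.3295134   1.66963801  0.46952379] [-0.6  0.  27.8]
wrist tip insert_tab 0.7 [ 0.528 -0.189  0.08 ]
wrist tip strainer_insert 0.69 [ 0.528 -0.193  0.016]
```

View pics/w11.png

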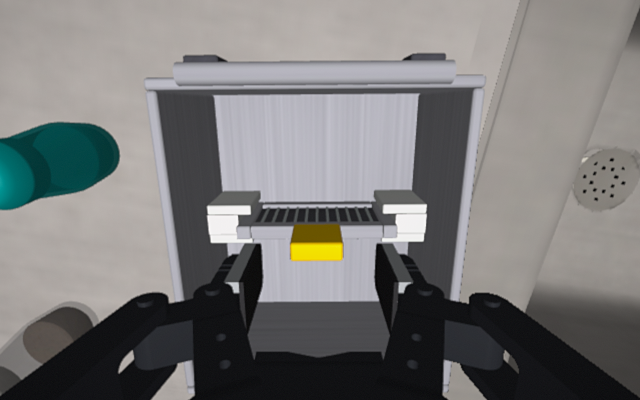

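View 8: the tab (317,240) is centred between the pads and clear of the walls. I descend and close.

{"method": "play_rows", "body": {
  "increments": [
    {"offset": [0,0,10],"twist": 0,"grip": 0.6},
    {"offset": [0,0,20],"twist": 0,"grip": 0.6},
    {"offset": [0,0,28],"twist": 0,"grip": 0.6},
    {"offset": [0,0,28],"twist": 0,"grip": 0.6},
    {"offset": [0,0,28],"twist": 0,"grip": 0.4}
  ]
}}

```text
time: 14.85
tool_pos: [0.525, -0.1911, 0.2358]
tool_rot: [-0.001, 0.997, 0.08, -0.001]
contact_force: [-0.8, 0.3, 0.6]
gripper_width: 0.471
```

{"method": "play_rows", "body": {
  "increments": [
    {"offset": [0,0,0],"twist": 0,"grip": 0.3},
    {"offset": [0,0,0],"twist": 0,"grip": 0.15},
    {"offset": [0,0,0],"twist": 0,"grip": 0.1},
    {"offset": [0,0,0],"twist": 0,"grip": 0.1},
    {"offset": [0,0,0],"twist": 0,"grip": 0.1}
  ]
}}

```text
time: 15.27
tool_pos: [0.5255, -0.1913, 0.2372]
tool_rot: [0.0, 0.997, 0.08, 0.0]
contact_force: [-0.9, 0.2, -1.7]
gripper_width: 0.288
```

Gripped at about 25 mm, which matches the 26 mm tab. I draw it straight up.

{"method": "play_rows", "body": {
  "increments": [
    {"offset": [0,0,-8],"twist": 0,"grip": 0.1},
    {"offset": [0,0,-20],"twist": 0,"grip": 0.1},
    {"offset": [0,0,-32],"twist": 0,"grip": 0.1},
    {"offset": [0,0,-46],"twist": 0,"grip": 0.1},
    {"offset": [0,0,-60],"twist": 0,"grip": 0.1}
  ]
}}

```text
time: 15.68
tool_pos: [0.5257, -0.1914, 0.2994]
tool_rot: [0.0, 0.997, 0.08, 0.001]
contact_force: [-0.1, 0.4, -1.5]
gripper_width: 0.287
```

{"method": "play_rows", "body": {
  "increments": [
    {"offset": [0,0,-20],"twist": 0,"grip": 0.1},
    {"offset": [0,0,-45],"twist": 0,"grip": 0.1},
    {"offset": [0,0,-70],"twist": 0,"grip": 0.1},
    {"offset": [0,0,-95],"twist": 0,"grip": 0.1},
    {"offset": [0,0,-110],"twist": 0,"grip": 0.1}
  ]
}}

```text
time: 16.1
tool_pos: [0.5257, -0.1914, 0.4126]
tool_rot: [0.002, 0.997, 0.08, 0.003]
contact_force: [1.3, -0.5, -0.9]
gripper_width: 0.285
```

```bash
python3 - <<'E'
from h import *
print(tool()[0],tool()[2]['contact_force'],tool()[2]['gripper_width'])
N=['insert_tab','strainer_insert','black_bowl','flap_knob']
b=snap('side','s12');find('side',N);a=snap('wrist','w12');find('wrist',N)
cv2.imwrite('pics/m12.png',cv2.resize(np.vstack([a,cv2.resize(b[50:250,160:480],(640,400))]),None,fx=.7,fy=.7))
print(local([.545,.167,.41]))
E
```

```text
[ 0.52571208 -0.19139831  0.41264829] [ 1.31830092 -0.46121726 -0.88986181] 0.284816688644854
side tip insert_tab 0.66 [ 0.524 -0.19   0.245]
side tip strainer_insert 0.72 [ 0.524 -0.19   0.181]
side tip black_bowl 0.95 [0.544 0.163 0.002]
side tip flap_knob 0.7 [ 0.627 -0.17   0.221]
wrist tip insert_tab 0.63 [ 0.527 -0.192  0.241]
wrist tip strainer_insert 0.75 [ 0.525 -0.195  0.183]
wrist tip flap_knob 0.9 [ 0.628 -0.17   0.231]
[  76.4 -350.5   -4. ]
```

View pics/m12.png

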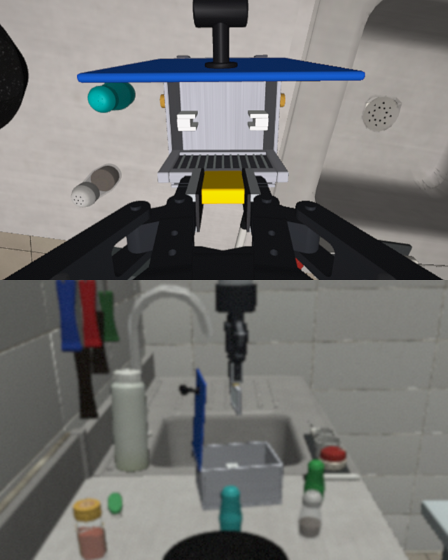

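View 9: the insert is held upright with its bottom at z≈0.18, and the flap stays open. I carry it over the bowl.

{"method": "play_rows", "body": {
  "increments": [
    {"offset": [0,-20,0],"twist": 0,"grip": 0.1},
    {"offset": [0,-50,0],"twist": 0,"grip": 0.1},
    {"offset": [0,-80,0],"twist": 0,"grip": 0.1},
    {"offset": [0,-110,0],"twist": 0,"grip": 0.1},
    {"offset": [5,-140,0],"twist": 0,"grip": 0.1}
  ]
}}

```text
time: 17.02
tool_pos: [0.5074, -0.0512, 0.4064]
tool_rot: [-0.0, 0.997, 0.079, -0.001]
contact_force: [1.0, 0.0, -1.1]
gripper_width: 0.287
```

{"method": "play_rows", "body": {
  "increments": [
    {"offset": [11,-30,0],"twist": 0,"grip": 0.1},
    {"offset": [23,-60,0],"twist": 0,"grip": 0.1},
    {"offset": [35,-90,0],"twist": 0,"grip": 0.1},
    {"offset": [47,-120,0],"twist": 0,"grip": 0.1},
    {"offset": [57,-145,0],"twist": 0,"grip": 0.1}
  ]
}}

```text
time: 17.43
tool_pos: [0.5414, 0.102, 0.4065]
tool_rot: [-0.0, 0.997, 0.08, -0.0]
contact_force: [0.7, -0.4, -1.2]
gripper_width: 0.285
```

{"method": "play_rows", "body": {
  "increments": [
    {"offset": [6,-20,0],"twist": 0,"grip": 0.1},
    {"offset": [10,-40,0],"twist": 0,"grip": 0.1},
    {"offset": [13,-55,0],"twist": 0,"grip": 0.1},
    {"offset": [14,-63,0],"twist": 0,"grip": 0.1},
    {"offset": [14,-65,0],"twist": 0,"grip": 0.1}
  ]
}}

```text
time: 17.85
tool_pos: [0.5447, 0.1674, 0.4065]
tool_rot: [-0.0, 0.997, 0.081, -0.001]
contact_force: [-0.2, 0.1, -1.3]
gripper_width: 0.286
```

{"method": "play_rows", "body": {
  "increments": [
    {"offset": [0,0,10],"twist": 0,"grip": 0.1},
    {"offset": [0,0,20],"twist": 0,"grip": 0.1},
    {"offset": [0,0,25],"twist": 0,"grip": 0.1},
    {"offset": [0,0,25],"twist": 0,"grip": 0.1},
    {"offset": [0,0,25],"twist": 0,"grip": 0.1}
  ]
}}

```text
time: 18.27
tool_pos: [0.5447, 0.1657, 0.381]
tool_rot: [0.0, 0.997, 0.079, -0.001]
contact_force: [0.3, 0.1, -1.4]
gripper_width: 0.286
```

```bash
python3 - <<'E'
from h import *
print(tool()[0],tool()[2]['contact_force'],tool()[2]['gripper_width'],tool()[2]['time'])
N=['insert_tab','strainer_insert','black_bowl','flap_knob','salt_shaker']
b=snap('side','s13');find('side',N);a=snap('wrist','w13');find('wrist',N);snap('scene','c13');find('scene',N)
cv2.imwrite('pics/m13.png',cv2.resize(np.vstack([a,b]),None,fx=.7,fy=.7))
E
```

```text
[0.5446758  0.16565179 0.38096274] [ 0.32363419  0.0799957  -1.3544596 ] 0.2861063013497722 18.2667
side tip insert_tab 0.54 [0.544 0.163 0.213]
side tip insert_tab 0.32 [0.546 0.164 0.002]
side tip strainer_insert 0.6 [0.539 0.167 0.15 ]
side tip black_bowl 0.77 [ 0.544  0.164 -0.001]
side tip flap_knob 0.76 [ 0.627 -0.173  0.224]
side tip salt_shaker 0.7 [ 0.396 -0.017  0.   ]
side tip salt_shaker 0.67 [ 0.368 -0.165  0.001]
side tip salt_shaker 0.66 [ 0.539 -0.03  -0.001]
wrist tip insert_tab 0.82 [0.543 0.166 0.222]
wrist tip strainer_insert 0.87 [0.547 0.164 0.161]
wrist tip black_bowl 0.77 [0.545 0.165 0.001]
wrist tip salt_shaker 0.94 [ 0.539 -0.03   0.004]
wrist tip salt_shaker 0.67 [ 0.364 -0.164 -0.   ]
scene tip insert_tab 0.69 [0.545 0.164 0.217]
scene tip strainer_insert 0.95 [0.54  0.163 0.155]
scene tip black_bowl 0.76 [ 0.545  0.167 -0.003]
scene tip flap_knob 0.72 [ 0.622 -0.174  0.229]
scene tip salt_shaker 0.63 [ 0.536 -0.028 -0.004]
scene tip salt_shaker 0.61 [ 0.393 -0.015 -0.002]
scene tip salt_shaker 0.57 [ 0.369 -0.162 -0.003]
```

View pics/m13.png

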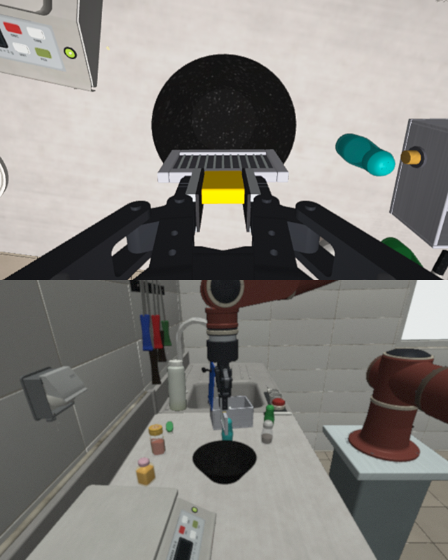

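View 10: the insert hangs upright over the middle of the bowl, bottom at z≈0.155, well above the 64 mm rim. The flap is open and the shaker is standing. Every check agrees, so I hand in.

```bash
python3 - <<'E'
from h import *
print(np.abs(tool()[2]['joint_vel']).max()); print(manip.job_done())
E
```

```text
0.0015822138190820128
the job is handed in; nothing more can be done
None
```

The job is done and handed in at about 18.5 s of the 69 s allowed. I lifted the grey-lidded shaker off the flap and stood it on the table. Then I swung the flap open by its knob, drew the insert out by its yellow tab, and am holding it over the bowl.

My last checks before handing in, from the cameras:

| Thing | Last reading | Requirement |
|---|---|---|
| Insert, bottom centre | at about (0.54, 0.165), height about 0.155 m | over the bowl centre at (0.545, 0.165), 0.078 to 0.3 m up |
| Insert grip | opening about 24 mm on the 26 mm tab, upright, arm still | held, tilt below 0.25 rad |
| Flap | about 1.5 rad, worked out from the knob's position | above 1.0 rad |
| Shaker | upright and let go at (0.395, -0.016) | over 100 mm from the bowl, over 85 mm from the box |
| Bowl | within about 4 mm of its start | moved less than 30 mm |

- **Bystanders:** I did not measure the jars and the brush again at the end. The arm never went near them, and in the last side picture they looked unmoved.
- **Disagreements:** the networks put the insert's height between 0.150 and 0.161 m, all well inside the limit. They also reported a few low-confidence wrong finds, which I set aside against the pictures. Closing on the shaker pushed the tool up 3.5 mm, so I set it down by contact force.

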